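# Count along the divider rack and slot the offcut

### The arm

A 6-joint arm with a two-finger parallel gripper is mounted at the origin on a cart in front of the work surface, level with it; the furniture and walls round the work are solid. World frame = base frame: x ahead of the robot, y to its left, z up, the work surface at z = 0. Lengths are in m, angles in rad, forces in N, time in s.
With the tool pointing down it reaches from about 0.275 to 0.85 m from the base axis. Payload 5.2 kg.
Tool frame: the origin (TCP) lies at the very end of the fingers, on their centre line; the grasp point (between the pads) lies 19 mm behind it; z points along the fingers, y is the line along which they close (so a half turn about z gives the same grasp; the last joint's range is limited). The gripper opens to 85 mm and grips with 20 to 120 N. Pads are 22 mm wide; open, the fingers measure 114 mm over their backs; the gripper's body (76 mm by 85 mm) begins 54 mm behind the grasp point. The pads swing forward as they close: fully open they stand 13 mm farther back than shut.
Start: joints at [-1.362, 0.259, 1.535, -0, 1.348, -0.203], TCP at [0.22, -0.504, 0.231] pointing down, gripper open.
Joint ranges: [-3.14, 3.14], [-0.91, 2.08], [0.19, 2.58], [-1.22, 4.36], [0.22, 2.71], [-3.12, 3.12]. Speed limits (rad/s): [2.57, 2.57, 3.14, 3.14, 3.14, 3.14].

### API

Orientations are given as a unit quaternion [x, y, z, w].
In Python, from station import observe, get_image, calibration, ticket gives the robot as it stands. The module is installed in compiled form; this text tells all that it offers.
- The arm moves only by the tool arm_command, never from a script. Its argument "deltas" is text: rows parted by semicolons, each of 7 numbers parted by spaces: the shift along the world's x, y, z in units of 1 m (1.0 is 1 m), then the turn, a rotation vector about the world's x, y, z in units of 120 degrees (1.0 is 120 degrees), then the opening, from 0 (shut) to 1 (fully open). A call has 1 to 5 rows; each row is the pose to reach, as a shift and turn from the pose commanded when the call began; what a row does not reach only later rows make up. A row lasts 1/8 s, in which the tool goes at most 62.5 mm and 10.7 degrees, less where a joint would pass 70% of its speed; a pose out of reach is approached as far as the arm can. A call with a number of a shift or a turn outside -1 to 1 is refused whole. A call with a gripper value outside its range is refused whole. The fingers move at their own pace and stop on an object; "squeeze" is the grip in N (left out, the last holds). Time passes only in rows, so rows that repeat a pose let the fingers close. It gives the time, the measured TCP pose, the force, the opening and the grip force at its end, in the units of the state.
- observe(): the state, without advancing time (a new reading comes with each control period).
- get_image(name): name is "scene" or "top"; returns (picture, depth): 420x560x3 uint8, blue, green, red; 420x560 float32, m along the optical axis (not along the pixel's ray), 0 where there is no reading.
- calibration(name): a dict with "fx", "fy", "cx", "cy" (pixels), "k1" (the pictures are not rectified: a ray, as slopes to the right and down, at radius r is drawn at 1 + k1 r^2 times it, then the intrinsics apply), "R" (3x3) and "t" (3): a world point X has camera coordinates R X + t. Camera axes: x right, y down, z forward; pixel columns grow to the right and rows downward; lengths in m; the calibration is good to about 2 mm. A picture is of the moment at which its call begins. calibration takes no time and is no camera call.
- ticket.finish_job(): hands the job in; it is judged then, once.
The state is a dict: "time_s": time; "q": joint angles; "joint_vel": joint speeds; "effort": joint torques, N m; "position": TCP position; "tcp_rot": TCP orientation; "contact_force": force on the tool from outside, world axes, zero at the start; "wrist_torque": the same for the moment, N m; "grip_width": finger opening in m; "grasp_force": force on a finger pad.
Only numpy, scipy, OpenCV 4.12 (cv2) and the standard library are available. Lean on these libraries where they do the work, as an engineer would, in place of code of your own. Each camera call takes 0.05 s, during which the arm holds its last target. There are 200 camera calls.

### The job

The sliding pointer on the rail of the divider rack stands at the first gap; run it along the rail with a fingertip, counting gaps, until it is centred on the third gap. Then push the wooden offcut lying in front of the rack into that third gap, fully home against the back. Push both only, never pick them up, and leave the pointer on the third gap and the other loose things where they are.

Things in the scene. Friction and masses are not known exactly. Their poses are not given: they have to be found in the camera images.
- rack: Fixed plywood divider rack, 256 mm wide. Origin: at bench level, mid-width, on the back face where parts stop. x points into the gaps (away from the open front), y to the left seen from the front, z up. Five dividers, 8 mm thick, 50 high, from x = -74 to 0 mm, at y = -120, -60, 0, 60, 120 mm; so four gaps 52 mm wide, centres y = -90, -30, 30, 90 mm. The bench is their floor.
- rail (a point): Middle of the guide rail on the beam (x = 0 to 44 mm) behind the gaps: a straight channel along the rack's y, 256 mm long, 24 mm wide. This point is on its floor, at rack x = 22, y = 0, z = 60 mm; the lips beside it rise to z = 72 mm.
- gap_left (a point): Centre of the inner gap at rack y = +30 mm, at bench level, 37 mm in front of the back. Empty. It is the third gap if the pointer starts at the right end (rack y about -90 mm).
- gap_right (a point): Centre of the inner gap at rack y = -30 mm, at bench level, 37 mm in front of the back. Empty. It is the third gap if the pointer starts at the left end (rack y about +90 mm).
- pointer: Loose aluminium runner in the rail, 21 mm across it x 50 mm along it x 34 mm high, 150 g, standing 22 mm above the lips; a small beak overhangs the front lip. Origin: centre of its underside; axes as the rack. Slides with light friction and stays where left. Starts at either outer gap; that gap is the first.
- end_stop: Small dark steel stop fixed in the channel at the rail's other end, over the fourth gap, 23 x 30 mm and 16 mm high with a low round screw head. Origin: centre of its underside. Always at the opposite end from the pointer's start.
- offcut: Loose softwood block, 45 x 110 x 35 mm (own x, y, z), about 110 g, on the bench in front of the rack. Origin: centre of its underside. Its long axis (own y) points roughly at the rack, up to 0.25 rad off. Fully home, its centre is 55 mm in front of the back (rack x = -55 mm) and it sticks out 36 mm past the dividers.
- tape_measure: Yellow tape measure, 38 x 89 x 62 mm, standing in the outer gap at rack y = +90 mm, reaching 18 mm past the noses. Origin: centre of its underside. Leave it alone.
- bolt: Steel bolt with nut, 27 x 80 x 24 mm, lying in the outer gap at rack y = -90 mm, reaching about 11 mm past the noses. Origin: centre of its underside. Leave it alone.
- hinge: Folded brass hinge, 64 x 76 x 7 mm, on the bench left of the offcut, in front of the tool box. Leave alone.
Mind the look-alikes: they are no part of the job. Leave any green look-alike of the pointer alone.

How it is judged:
By the outcome, as a careful person would: the job done as asked, in the order asked, and still so for the second after the job is handed in, with the robot touching nothing.
It also fails if it takes over 72 s, if anything falls off the work surface, if the arm or the gripper's body presses on something with over 40 N, if the wrist force passes 120 N, or if a joint passes its speed limit or range.

## Working session

There is one attempt and no reset: what is moved stays moved. The work goes in short steps, Python scripts to look and compute and a tool call to move; the robot and the scene stay as the last step left them, time stands still between calls to the robot, and variables do not carry over. Pictures are saved under pics/ and viewed, at most 10 in all, crops included, and the job is handed in when it is done.

Besides the shell and the picture viewer there is one more tool, called after "Emit:" by a JSON object that holds its "method" and its "body". arm_command: Moves the arm, as the interface text tells. Shifts and turns lie within -1 to 1; 1 stands for 1 m of shift or 120 degrees of turn. Its arguments: {"type":"object","properties":{"deltas":{"type":"string"},"squeeze":{"type":"number"}},"required":["deltas"]}

```bash
mkdir -p pics
cat > h.py <<'E'
import numpy as np, cv2
from station import observe,get_image,calibration
def cloud(n,d):
    c=calibration(n); K=np.array([[c['fx'],0,c['cx']],[0,c['fy'],c['cy']],[0,0,1.]])
    v,u=np.mgrid[:420,:560]
    p=cv2.undistortPoints(np.stack([u,v],-1).reshape(-1,1,2).astype(float),K,np.array([c['k1'],0,0,0.])).reshape(420,560,2)
    X=np.dstack([p*d[...,None],d])
    return (X-np.array(c['t']))@np.array(c['R']), p
def ray(n,px,z):
    c=calibration(n); K=np.array([[c['fx'],0,c['cx']],[0,c['fy'],c['cy']],[0,0,1.]])
    p=cv2.undistortPoints(np.array(px,float).reshape(-1,1,2),K,np.array([c['k1'],0,0,0.])).reshape(-1,2)
    R=np.array(c['R']);t=np.array(c['t']); o=-R.T@t
    d=np.c_[p,np.ones(len(p))]@R
    return o+d*((z-o[2])/d[:,2])[:,None]
E
python3 - <<'E'
from h import *
for n in('scene','top'):
    i,d=get_image(n); cv2.imwrite(f'pics/{n}0.png',i); np.save(f'{n}0.npy',d)
    c=calibration(n); R=np.array(c['R']); print(n,-R.T@c['t'],R.round(2).tolist(),c['fx'],(d>0).mean())
print(observe())
E
```

```text
scene [-0.34993524 -0.71275708  0.57909575] [[0.39, -0.92, -0.01], [-0.44, -0.18, -0.88], [0.81, 0.35, -0.47]] 431.1421242024813 0.9961947278911565
top [ 0.42614754 -0.31410716  0.92570738] [[0.0, -1.0, 0.01], [-1.0, -0.0, -0.09], [0.09, -0.01, -1.0]] 437.1285049197762 0.9959821428571428
{'time_s': 0.1, 'q': array([-1.36181853e+00,  2.59274075e-01,  1.53595590e+00,  1.29622116e-05,
        1.34798181e+00, -2.02790454e-01]), 'joint_vel': array([-0.00112415, -0.00174379, -0.00135927,  0.0015453 , -0.00086317,
        0.00035951]), 'effort': array([ 3.04665460e-03, -4.46970999e+01, -2.91246593e+01, -1.78553473e-04,
        6.23719330e-03,  3.16813157e-05]), 'position': array([ 0.22006042, -0.50355813,  0.2305628 ]), 'tcp_rot': array([ 9.78880596e-01,  2.04431219e-01,  3.81516748e-06, -8.09582574e-04]), 'contact_force': array([-0.36619897,  0.17168225, -0.19586264]), 'wrist_torque': array([ 0.00585414,  0.04716613, -0.01526254]), 'grasp_force': 0.0, 'grip_width': 0.0853526544012784}
```

View pics/scene0.png

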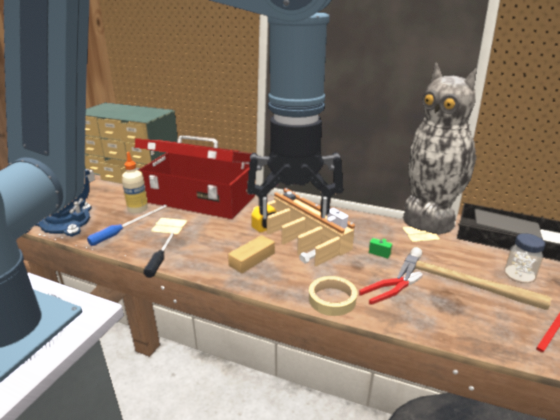

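View pics/top0.png

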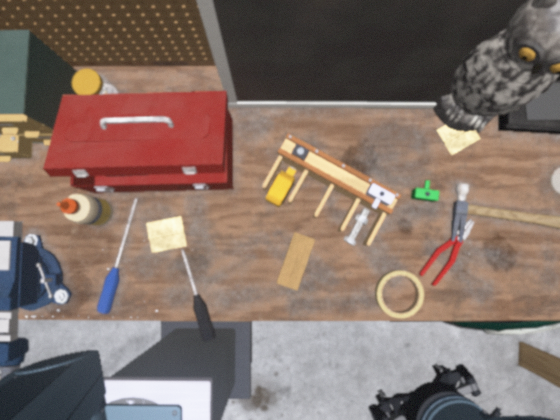

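The top view shows the rack beam running from (285,143) to (397,200). The silver pointer is at its right end (381,193) and the dark end stop at its left end (300,152). The bolt (358,225) is in the right outer gap and the tape (281,186) in the left one. The offcut is at (296,261), and a green look-alike at (427,190) stands off the rack. The silver runner in the rail fits the description, so the first gap is at rack y = -90 and the third at +30 (gap_left).

Run:
```python
from h import *
i=cv2.imread('pics/top0.png'); d=np.load('top0.npy'); X,_=cloud('top',d)
cv2.imwrite('pics/crop1.png',cv2.resize(i[120:310,240:450],None,fx=3,fy=3,interpolation=cv2.INTER_CUBIC)[:600])
reg=np.zeros((420,560),bool); reg[125:310,235:412]=1
def blobs(lo,hi,name,amin=30):
    m=(reg&(X[...,2]>lo)&(X[...,2]<hi)).astype(np.uint8)
    n,l,s,c=cv2.connectedComponentsWithStats(m)
    for k in range(1,n):
        if s[k,4]<amin: continue
        P=X[l==k]; r=cv2.minAreaRect((P[:,:2]*1000).astype(np.float32))
        print(name,'px',c[k].round(),s[k,4],'rect mm',np.round(r[0],1),np.round(r[1],1),round(r[2],2),'z',np.median(P[:,2]).round(4))
blobs(.062,.08,'rail'); blobs(.085,.11,'pointer',8); blobs(.042,.056,'divider',15); blobs(.025,.042,'offcut')
print('bench z',np.median(X[255:300,330:360,2]))
```

```text
rail px [329. 168.] 1458 rect mm [ 574.7 -421.1] [255.4  44.3] 61.55 z 0.0723
rail px [276. 189.] 65 rect mm [ 543.  -299.6] [25.6 27.2] 53.71 z 0.0628
rail px [384. 207.] 103 rect mm [ 506.9 -512. ] [31.  12.2] 61.15 z 0.0722
pointer px [380. 194.] 355 rect mm [ 523.  -495.2] [49.7 40.7] 59.9 z 0.0942
divider px [312. 190.] 705 rect mm [ 538.7 -366. ] [190.1  74.6] 61.05 z 0.0505
divider px [280. 191.] 171 rect mm [ 546.4 -304.4] [38.1 65. ] 59.81 z 0.0505
divider px [366. 202.] 16 rect mm [ 518.6 -478.6] [23.9  0.9] 60.96 z 0.0503
divider px [376. 227.] 174 rect mm [ 467.6 -498.9] [20.9 75.6] 73.1 z 0.0504
offcut px [287. 165.] 54 rect mm [ 596.7 -317.9] [33.1 67.1] 11.46 z 0.0347
offcut px [288. 174.] 33 rect mm [ 576.9 -320.6] [32.7  6.8] 57.96 z 0.0357
offcut px [318. 178.] 41 rect mm [ 569.8 -384.3] [52.   3.1] 59.95 z 0.0328
offcut px [345. 192.] 39 rect mm [ 539.1 -437.2] [50.2  5.2] 60.98 z 0.0333
offcut px [372. 219.] 87 rect mm [ 481.1 -494.2] [90.5 41. ] 6.25 z 0.0339
offcut px [295. 261.] 1212 rect mm [ 400.6 -336.7] [ 45.1 110.1] 70.65 z 0.0356
offcut px [391. 278.] 115 rect mm [ 365.2 -534.2] [22.6 68.2] 30.09 z 0.0262
offcut px [381. 301.] 65 rect mm [ 320.5 -511.8] [41.5 11.7] 21.24 z 0.0263
bench z 0.0006522944424238743
```

View pics/crop1.png

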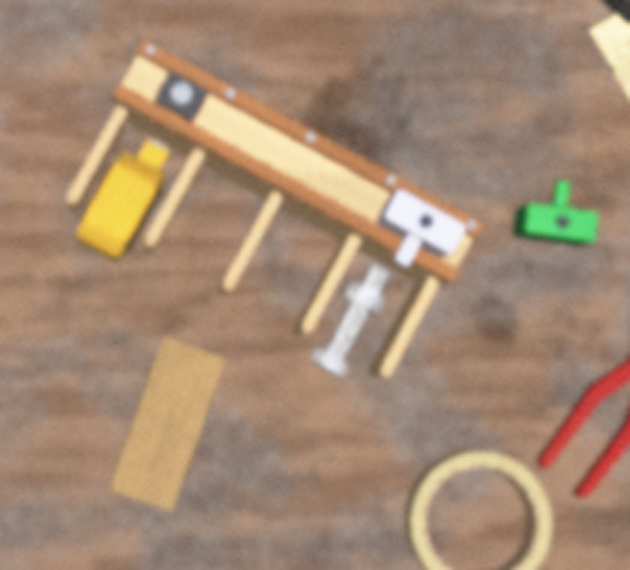

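The enlarged crop confirms it: the silver runner sits in the channel with its beak over the front lip, above the bolt's gap. The green one at crop (560,220) lies loose on the bench to the right. Next I refine the rack axis and list the targets.

```bash
cat >> h.py <<'E'
A=np.deg2rad(61.3-90); O=np.array([.5554,-.4106])
def setrack(o,a):
    global O,A; O,A=np.array(o),a
def ax(): return np.array([[np.cos(A),np.sin(A)],[-np.sin(A),np.cos(A)]])
def tor(P): return (np.asarray(P)[...,:2]-O)@ax().T
def tow(p): return O+np.asarray(p)@ax()
E
python3 - <<'E'
import h; from h import *
for n in('top','scene'):
    d=np.load(n+'0.npy'); X,_=cloud(n,d); h.setrack([.5554,-.4106],np.deg2rad(-28.7))
    for it in range(3):
        r=tor(X); m=(abs(X[...,2]-.072)<.004)&(abs(r[...,1])<.14)&(r[...,0]>-.01)&(r[...,0]<.055)
        q=r[m]; f=[]
        for s,fn in((0,np.min),(1,np.max)):
            b=[(y+.004,fn(q[(q[:,1]>y)&(q[:,1]<y+.008),0])) for y in np.arange(-.05,.12,.008) if ((q[:,1]>y)&(q[:,1]<y+.008)).sum()>3]
            f.append(np.polyfit(*np.array(b).T,1))
        sl=(f[0][0]+f[1][0])/2
        mid=np.array([(f[0][1]+f[1][1])/2-.022,(q[:,1].min()+q[:,1].max())/2])
        o=tow(mid); h.setrack(o,h.A-sl)
    print(n,'O',h.O.round(4),'yaw',np.degrees(h.A).round(2),'width',f[1][1]-f[0][1],'len',np.ptp(q[:,1]),[x[0].round(4) for x in f])
    if n=='top': T=(h.O,h.A)
h.setrack(*T)
for p in ([22,-145],[22,-6],[-171,-70],[-171,-3.5],[-250,30],[-121,30]): print(p,tow(np.array(p)/1000).round(4))
print('offcut',tor([.4006,-.3367]), 'rel yaw',-19.35-np.degrees(h.A))
E
```

```text
top O [ 0.5548 -0.4103] yaw -28.79 width 0.041610280713387446 len 0.2554376192128486 [np.float64(-0.0014), np.float64(0.0014)]
scene O [ 0.5474 -0.4062] yaw -34.28 width 0.030157892106997708 len 0.25789744381606816 [np.float64(-0.0905), np.float64(0.0833)]
[22, -145] [ 0.5043 -0.548 ]
[22, -6] [ 0.5712 -0.4261]
[-171, -70] [ 0.3713 -0.3893]
[-171, -3.5] [ 0.4033 -0.331 ]
[-250, 30] [ 0.3502 -0.2636]
[-121, 30] [ 0.4632 -0.3257]
offcut [-0.17061761 -0.00979416] rel yaw 9.439116074309315
```

Emit:
{"method": "arm_command", "body": {"deltas": "0.06 -0.009 0 0 0 0.08 0; 0.12 -0.018 0 0 0 0.16 0; 0.18 -0.027 0 0 0 0.24 0; 0.24 -0.036 0 0 0 0.313 0; 0.284 -0.044 0 0 0 0.313 0"}}

```text
time_s: 0.72
position: [0.5066, -0.5474, 0.2302]
tcp_rot: [0.86, 0.51, 0.0, -0.001]
contact_force: [0.5, -0.6, -0.4]
grip_width: -0.0001
grasp_force: 0.0
```

Emit:
{"method": "arm_command", "body": {"deltas": "0 0 -0.05 0 0 0 0; 0 0 -0.1 0 0 0 0; 0 0 -0.135 0 0 0 0; 0 0 -0.152 0 0 0 0; 0 0 -0.152 0 0 0 0"}}

```text
time_s: 1.35
position: [0.5037, -0.5474, 0.0779]
tcp_rot: [0.861, 0.509, -0.0, -0.001]
contact_force: [-0.8, 0.2, 0.3]
grip_width: -0.0003
grasp_force: 0.0
```

```bash
sed -i 's/^A=.*/A=np.deg2rad(-28.8); O=np.array([.5548,-.4103])/' h.py
python3 - <<'E'
from h import *
s=observe(); print(s['time_s'],s['position'],tor(s['position']),s['tcp_rot'],s['grip_width'],s['contact_force'])
i,d=get_image('scene'); cv2.imwrite('pics/s1.png',cv2.resize(i[160:300,220:420],None,fx=3,fy=3))
E
```

```text
1.35 [ 0.50368337 -0.54744331  0.077907  ] [ 0.02127545 -0.14480522] [ 8.60966979e-01  5.08658949e-01 -8.61583865e-05 -1.38834735e-03] -0.00025633320748428624 [-0.83974346  0.15175648  0.26993532]
```

View pics/s1.png

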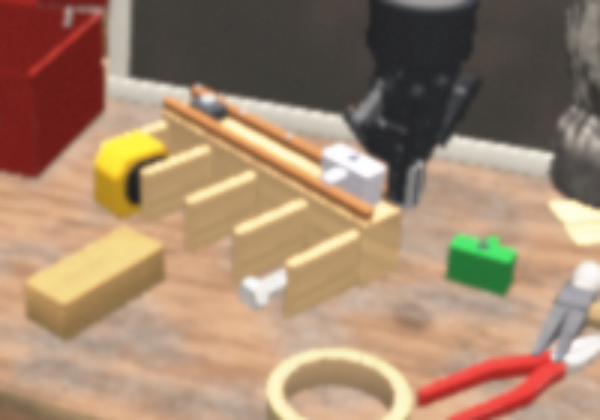

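The view shows the closed fingertip just beyond the pointer's right end (crop 405,195), above lip level. I push along the rail toward the second and third gaps.

Emit:
{"method": "arm_command", "body": {"deltas": "0.0053 0.0088 0 0 0 0 0; 0.0101 0.0175 0 0 0 0 0; 0.0149 0.0263 0 0 0 0 0; 0.0197 0.0351 0 0 0 0 0; 0.0245 0.0438 0 0 0 0 0"}}

```text
time_s: 2.02
position: [0.5291, -0.5037, 0.0797]
tcp_rot: [0.861, 0.509, -0.0, 0.0]
contact_force: [0.2, -2.0, 0.7]
grip_width: -0.0
grasp_force: 1.0
```

Emit:
{"method": "arm_command", "body": {"deltas": "0.0048 0.0088 0 0 0 0 0; 0.0096 0.0175 0 0 0 0 0; 0.0145 0.0263 0 0 0 0 0; 0.0193 0.0351 0 0 0 0 0; 0.0241 0.0438 0 0 0 0 0"}}

```text
time_s: 2.65
position: [0.553, -0.4598, 0.0793]
tcp_rot: [0.861, 0.509, -0.0, -0.0]
contact_force: [-1.3, -1.9, 1.5]
grip_width: -0.0001
grasp_force: 0.9
```

Emit:
{"method": "arm_command", "body": {"deltas": "0.0034 0.0061 0 0 0 0 0; 0.0058 0.0105 0 0 0 0 0; 0.0082 0.0149 0 0 0 0 0; 0.0101 0.0184 0 0 0 0 0; 0.0101 0.0184 0 0 0 0 0"}}

```text
time_s: 3.28
position: [0.5631, -0.4413, 0.0791]
tcp_rot: [0.861, 0.509, 0.0, -0.0]
contact_force: [-0.1, 0.0, 0.2]
grip_width: 0.0001
grasp_force: 0.0
```

```bash
cat > p.py <<'E'
from h import *
def ptr(tag):
    s=observe(); print(s['time_s'],'tcp rack',tor(s['position']).round(4),s['position'][2],s['contact_force'].round(1))
    i,d=get_image('top'); X,_=cloud('top',d); r=tor(X)
    cv2.imwrite(f'pics/{tag}.png',cv2.resize(i[120:310,240:450],None,fx=3,fy=3)); np.save(tag+'.npy',d)
    m=(abs(X[...,2]-.0945)<.004)&(abs(r[...,1])<.13)&(r[...,0]>-.02)&(r[...,0]<.05)&(i.min(2)>140)
    q=r[m]; print('pointer n',m.sum(),'y',q[:,1].min(),q[:,1].max(),'x',q[:,0].min(),q[:,0].max())
    b=q[q[:,0]<.006]; print('beak y',b[:,1].mean() if len(b) else None,len(b))
E
python3 -c "
from p import *; ptr('t2')"
```

```text
3.275 tcp rack [ 0.0222 -0.0232] 0.07907792498173748 [-0.1  0.   0.2]
pointer n 225 y -0.010888747991204843 0.038316887555918826 x -0.0011660817742767601 0.03247455056870906
beak y 0.017709720962531296 1
```

Emit:
{"method": "arm_command", "body": {"deltas": "0.0024 0.0044 0 0 0 0 0; 0.0048 0.0088 0 0 0 0 0; 0.0063 0.0114 0 0 0 0 0; 0.0072 0.0131 0 0 0 0 0; 0.0076 0.0138 0 0 0 0 0"}}

```text
time_s: 3.95
position: [0.5706, -0.4281, 0.0793]
tcp_rot: [0.861, 0.509, -0.0, 0.0]
contact_force: [0.3, -0.9, 0.8]
grip_width: 0.0002
grasp_force: 0.4
```

```bash
python3 -c "
from p import *; ptr('t3')"
```

```text
3.95 tcp rack [ 0.0224 -0.008 ] 0.07933140973504091 [ 0.3 -0.9  0.8]
pointer n 216 y 0.005315138188279729 0.05346953219065215 x -0.008349051784546396 0.03254593834368617
beak y 0.027778847307941643 7
```

Run:
```python
from h import *
# earliest image: divider centres in rack frame from the unobstructed picture; pointer now by white mask
d=np.load('top0.npy'); X,_=cloud('top',d); r=tor(X)
m=(abs(X[...,2]-.0505)<.004)&(r[...,0]>-.07)&(r[...,0]<-.01)
for c in (-.12,-.06,0,.06,.12):
    q=r[m&(abs(r[...,1]-c)<.012)]; print(c,len(q),q[:,1].mean().round(4),((q[:,1].min()+q[:,1].max())/2).round(4))
i=cv2.imread('pics/top0.png')
for t,n in(('top0',0),('t3',1)):
    d=np.load(t+'.npy'); X,_=cloud('top',d); r=tor(X)
    m=(abs(X[...,2]-.0945)<.004)&(abs(r[...,1])<.13)&(r[...,0]>.012)&(r[...,0]<.05)
    q=r[m]; print(t,m.sum(),q[:,1].min(),q[:,1].max(),np.median(q[:,1]))
    q=r[(abs(X[...,2]-.0945)<.012)&(abs(r[...,1])<.13)&(r[...,0]<.006)&(r[...,0]>-.02)&(X[...,2]>.08)]; print('beak',len(q),q[:,1].mean(),q[:,1].min(),q[:,1].max())
```

```text
-0.12 123 -0.1198 -0.1198
-0.06 117 -0.0598 -0.06
0 117 0.0002 0.0001
0.06 133 0.0612 0.0639
0.12 119 0.1195 0.1159
top0 281 -0.11460456328498354 -0.06510886946783576 -0.08966441074264062
beak 38 -0.08966843946054726 -0.09483244369166632 -0.08506281695675359
t3 205 0.005315138188279729 0.05346953219065215 0.034455908359405624
beak 38 0.028447795511351615 0.023539932705843154 0.03332931010610859
```

Emit:
{"method": "arm_command", "body": {"deltas": "0.0004 0.0007 0 0 0 0 0; 0.0007 0.0012 0 0 0 0 0; 0.0007 0.0012 0 0 0 0 0"}}

```text
time_s: 4.38
position: [0.5712, -0.427, 0.0793]
tcp_rot: [0.861, 0.509, 0.0, 0.0]
contact_force: [-0.9, -0.9, 0.2]
grip_width: 0.0001
grasp_force: 0.3
```

Emit:
{"method": "arm_command", "body": {"deltas": "-0.0048 -0.0088 0 0 0 0 0; -0.0096 -0.0175 0.0 0 0 0 0; -0.0096 -0.0175 0.05 0 0 0 0; -0.0096 -0.0175 0.1 0 0 0 0; -0.04 -0.01 0.12 0 0 0 0"}}

```text
time_s: 5.0
position: [0.5328, -0.4392, 0.2032]
tcp_rot: [0.861, 0.509, 0.001, 0.004]
contact_force: [-0.3, -0.2, 0.6]
grip_width: -0.0002
grasp_force: 0.0
```

```bash
cat > q.py <<'E'
from h import *
import sys
def look(tag):
    s=observe(); print(s['time_s'],'tcp',s['position'].round(4),'rack',tor(s['position']).round(4),s['contact_force'].round(1),s['tcp_rot'].round(3))
    i,d=get_image('top'); X,_=cloud('top',d); r=tor(X); Z=X[...,2]
    cv2.imwrite(f'pics/{tag}.png',cv2.resize(i[120:310,240:450],None,fx=3,fy=3)); np.save(tag+'.npy',d)
    q=r[(Z>.08)&(Z<.1065)&(abs(r[...,1])<.13)&(r[...,0]<.006)&(r[...,0]>-.02)]; 
    if len(q): print('beak',len(q),q[:,1].mean(),q[:,1].min(),q[:,1].max())
    q=r[(abs(Z-.0945)<.004)&(abs(r[...,1])<.13)&(r[...,0]>.012)&(r[...,0]<.05)]
    if len(q): print('body y',q[:,1].min(),q[:,1].max())
    m=((abs(Z-.0355)<.006)&(r[...,0]<-.035)&(r[...,0]>-.26)&(abs(r[...,1])<.12)).astype(np.uint8)
    n,l,st,c=cv2.connectedComponentsWithStats(m); k=1+st[1:,4].argmax(); P=r[l==k]
    R=cv2.minAreaRect((P*1000).astype(np.float32)); print('offcut rack',np.round(R[0],1),np.round(R[1],1),round(R[2],2),'x',P[:,0].min(),P[:,0].max())
look(sys.argv[1])
E
python3 q.py t4
```

```text
5.0 tcp [ 0.5328 -0.4392  0.2032] rack [-0.0054 -0.0359] [-0.3 -0.2  0.6] [0.861 0.509 0.001 0.004]
beak 38 0.029616795393065935 0.024655808739914093 0.034423179825228585
body y 0.004510556722026184 0.05018510020771218
offcut rack [-153.    -6.9] [74.2 45.1] 9.25 x -0.1862199641997313 -0.11343341194914448
```

The pointer's beak is centred at rack y = 29.6 mm. Now the lateral push that squares the offcut, with both fingertips along rack x.

Emit:
{"method": "arm_command", "body": {"deltas": "-0.053 0.016 0 0 0 0 0.3; -0.106 0.032 0 0 0 0 0.82; -0.159 0.048 0 0 0 0 0.82; -0.159 0.048 -0.05 0 0 0 0.82; -0.159 0.048 -0.1 0 0 0 0.82"}}

```text
time_s: 5.68
position: [0.3715, -0.3903, 0.0996]
tcp_rot: [0.861, 0.508, 0.0, 0.002]
contact_force: [0.4, -0.5, -0.6]
grip_width: 0.0699
grasp_force: 0.0
```

Emit:
{"method": "arm_command", "body": {"deltas": "0 0 -0.04 0 0 0 0.82; 0 0 -0.07 0 0 0 0.82; 0 0 -0.085 0 0 0 0.82; 0 0 -0.088 0 0 0 0.82; 0 0 -0.088 0 0 0 0.82"}}

```text
time_s: 6.3
position: [0.3725, -0.3898, 0.0121]
tcp_rot: [0.861, 0.509, 0.0, 0.001]
contact_force: [0.2, -0.6, 0.1]
grip_width: 0.0699
grasp_force: 0.0
```

```bash
python3 q.py t5; python3 -c "
from h import *
i,d=get_image('scene'); cv2.imwrite('pics/s5.png',cv2.resize(i[160:300,200:400],None,fx=3,fy=3))"
```

```text
6.3 tcp [ 0.3725 -0.3898  0.0121] rack [-0.1696 -0.0699] [ 0.2 -0.6  0.1] [0.861 0.509 0.    0.001]
beak 38 0.02950146957725963 0.024651032613098724 0.034213852595126173
body y 0.00459673025161419 0.05444170922728646
offcut rack [-161.7   -7.9] [92.1 44.7] 8.88 x -0.21047559793674755 -0.11349853864943021
```

View pics/s5.png

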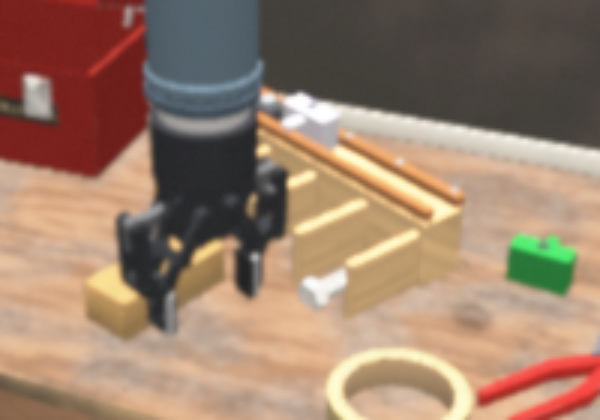

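The view shows both fingertips standing right of the offcut (crop (165,310) and (248,275)), clear of it and of the bolt. I push left along rack y.

Emit:
{"method": "arm_command", "body": {"deltas": "0.0039 0.007 0 0 0 0 0.82; 0.0077 0.014 0 0 0 0 0.82; 0.0116 0.021 0 0 0 0 0.82; 0.0154 0.028 0 0 0 0 0.82; 0.0193 0.0351 0 0 0 0 0.82"}}

```text
time_s: 7.02
position: [0.3918, -0.3535, 0.0114]
tcp_rot: [0.861, 0.509, -0.0, 0.0]
contact_force: [0.9, -0.9, -0.1]
grip_width: 0.0701
grasp_force: 0.5
```

Emit:
{"method": "arm_command", "body": {"deltas": "0.003 0.0053 0 0 0 0 0.82; 0.0063 0.0114 0 0 0 0 0.82; 0.0092 0.0167 0 0 0 0 0.82; 0.0116 0.021 0 0 0 0 0.82; 0.0116 0.021 0 0 0 0 0.82"}}

```text
time_s: 7.65
position: [0.4032, -0.3323, 0.0112]
tcp_rot: [0.861, 0.509, 0.0, -0.0]
contact_force: [0.4, 0.4, -0.4]
grip_width: 0.0704
grasp_force: 0.0
```

```bash
python3 q.py t6
```

```text
7.65 tcp [ 0.4032 -0.3323  0.0112] rack [-0.1704 -0.0047] [ 0.4  0.4 -0.4] [ 0.861  0.509  0.    -0.   ]
beak 40 0.029535057237602226 0.02465581415856106 0.034408204600837274
body y 0.00460029426745047 0.05436910398172472
offcut rack [ -54.8 -116.3] [35.7  2.5] 4.51 x -0.07255658493693974 -0.03695006485466881
```

Emit:
{"method": "arm_command", "body": {"deltas": "-0.0058 -0.0105 0 0 0 0 0.82; -0.012 -0.022 0.02 0 0 0 0.82; -0.012 -0.022 0.08 0 0 0 0.82; -0.012 -0.022 0.12 0 0 -0.08 0.6; -0.062 0.02 0.12 0 0 -0.16 0.3"}}

```text
time_s: 8.32
position: [0.3463, -0.321, 0.1357]
tcp_rot: [0.935, 0.355, 0.001, 0.007]
contact_force: [-1.3, 0.2, -1.0]
grip_width: 0.0344
grasp_force: 0.0
```

Emit:
{"method": "arm_command", "body": {"deltas": "0 0.03 0 0 0 -0.08 0.2; 0 0.054 0 0 0 -0.16 0.2; 0 0.054 0 0 0 -0.24 0.2; 0 0.054 0 0 0 -0.32 0.2; 0 0.054 0 0 0 -0.40 0.2"}}

```text
time_s: 8.95
position: [0.3429, -0.2614, 0.1314]
tcp_rot: [0.998, -0.056, 0.0, 0.0]
contact_force: [0.3, -0.4, -0.3]
grip_width: 0.0169
grasp_force: 0.0
```

Emit:
{"method": "arm_command", "body": {"deltas": "0 0 0 0 0 -0.08 0.2; 0 0 0 0 0 -0.16 0.2; 0 0 0 0 0 -0.19 0.2; 0 0 0 0 0 -0.19 0.2"}}

```text
time_s: 9.45
position: [0.3429, -0.2613, 0.1313]
tcp_rot: [0.968, -0.249, 0.0, 0.0]
contact_force: [-0.0, -0.4, -0.0]
grip_width: 0.0167
grasp_force: 0.0
```

```bash
python3 q.py t7
```

```text
9.45 tcp [ 0.3429 -0.2613  0.1313] rack [-0.2575  0.0285] [-0.  -0.4 -0. ] [ 0.968 -0.249  0.     0.   ]
beak 38 0.02938770214882903 0.024652541788385298 0.03424041580993932
body y 0.004562184683446206 0.0544094678904119
offcut rack [-167.    29.4] [110.1  45. ] 0.01 x -0.22197875723726196 -0.11192550761925536
```

View pics/t7.png

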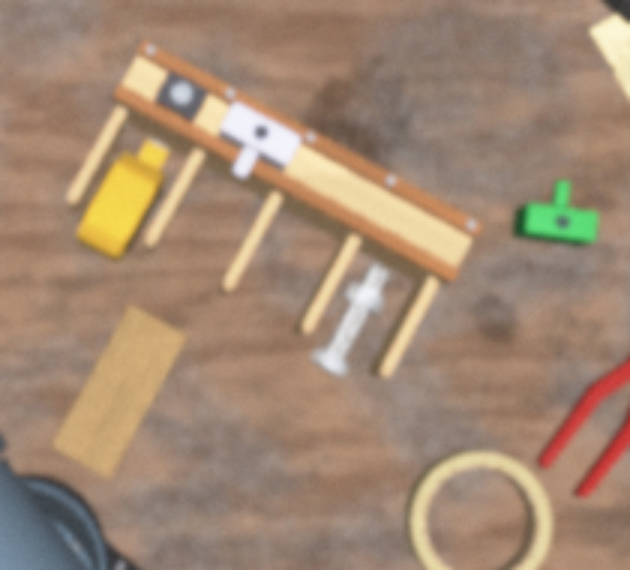

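The crop shows the offcut squared up in front of the third gap at rack (-167, 29.4), with 0° tilt. The pointer is over that gap at crop (258,135). I descend behind the offcut and push it in with two fingertips.

Emit:
{"method": "arm_command", "body": {"deltas": "0.0005 0.0009 -0.05 0 0 0 0.2; 0.0005 0.0009 -0.09 0 0 0 0.2; 0.0005 0.0009 -0.11 0 0 0 0.2; 0.0005 0.0009 -0.119 0 0 0 0.2; 0.0005 0.0009 -0.119 0 0 0 0.2"}}

```text
time_s: 10.12
position: [0.3436, -0.26, 0.0122]
tcp_rot: [0.969, -0.249, -0.0, -0.0]
contact_force: [-0.0, 0.6, -0.6]
grip_width: 0.0169
grasp_force: 0.0
```

Emit:
{"method": "arm_command", "body": {"deltas": "0.0088 -0.0048 0 0 0 0 0.2; 0.0175 -0.0096 0 0 0 0 0.2; 0.0245 -0.0135 0 0 0 0 0.2; 0.0316 -0.0173 0 0 0 0 0.2; 0.0386 -0.0212 0 0 0 0 0.2"}}

```text
time_s: 10.75
position: [0.3827, -0.281, 0.0123]
tcp_rot: [0.969, -0.249, -0.0, -0.0]
contact_force: [-1.6, 1.1, 1.4]
grip_width: 0.017
grasp_force: 0.8
```

Emit:
{"method": "arm_command", "body": {"deltas": "0.007 -0.0039 0 0 0 0 0.2; 0.0123 -0.0067 0 0 0 0 0.2; 0.0158 -0.0087 0 0 0 0 0.2; 0.0175 -0.0096 0 0 0 0 0.2"}}

```text
time_s: 11.25
position: [0.3999, -0.2907, 0.0122]
tcp_rot: [0.968, -0.249, -0.0, -0.0]
contact_force: [-0.6, 0.5, 0.8]
grip_width: 0.0168
grasp_force: 0.9
```

```bash
python3 q.py t8
```

```text
11.25 tcp [ 0.3999 -0.2907  0.0122] rack [-0.1933  0.0302] [-0.6  0.5  0.8] [ 0.968 -0.249 -0.    -0.   ]
beak 37 0.02948581403824377 0.024654050306866175 0.034249745497133735
body y 0.004565638109228329 0.05448295351503056
offcut rack [-108.7   29.9] [45.  77.5] 89.95 x -0.14741317884177982 -0.06992217242828111
```

Emit:
{"method": "arm_command", "body": {"deltas": "0.007 -0.0039 0 0 0 0 0.2; 0.014 -0.0077 0 0 0 0 0.2; 0.021 -0.0116 0 0 0 0 0.2; 0.028 -0.0154 0 0 0 0 0.2; 0.0351 -0.0193 0 0 0 0 0.2"}}

```text
time_s: 11.92
position: [0.4353, -0.3101, 0.0123]
tcp_rot: [0.968, -0.249, -0.0, -0.0]
contact_force: [-0.8, 0.2, 2.8]
grip_width: 0.0176
grasp_force: 0.9
```

Emit:
{"method": "arm_command", "body": {"deltas": "0.007 -0.0039 0 0 0 0 0.2; 0.0123 -0.0067 0 0 0 0 0.2; 0.0167 -0.0092 0 0 0 0 0.2; 0.0202 -0.0111 0 0 0 0 0.2; 0.0219 -0.0121 0 0 0 0 0.2"}}

```text
time_s: 12.55
position: [0.4569, -0.3221, 0.0123]
tcp_rot: [0.968, -0.249, -0.0, -0.0]
contact_force: [-2.1, 0.6, 1.6]
grip_width: 0.0172
grasp_force: 0.9
```

```bash
python3 q.py t9
```

```text
12.55 tcp [ 0.4569 -0.3221  0.0123] rack [-0.1282  0.0301] [-2.1  0.6  1.6] [ 0.968 -0.249 -0.    -0.   ]
beak 38 0.029387128575539653 0.02465199237042107 0.03422755885142361
body y 0.004576408072457216 0.05439720368961705
offcut rack [-38.2  19.9] [24.5  7.6] 83.64 x -0.0431021660447463 -0.03523131452581892
```

Emit:
{"method": "arm_command", "body": {"deltas": "0.0013 -0.0007 0 0 0 0 0.2; 0.0026 -0.0014 0 0 0 0 0.2; 0.0039 -0.0022 0 0 0 0 0.2; 0.0053 -0.0029 0 0 0 0 0.2; 0.0053 -0.0029 0 0 0 0 0.2"}}

```text
time_s: 13.22
position: [0.4623, -0.3251, 0.0123]
tcp_rot: [0.968, -0.249, 0.0, 0.0]
contact_force: [-0.8, -0.2, -0.2]
grip_width: 0.0172
grasp_force: 0.1
```

Emit:
{"method": "arm_command", "body": {"deltas": "0.0009 -0.0005 0 0 0 0 0.2; 0.0013 -0.0007 0 0 0 0 0.2; 0.0013 -0.0007 0 0 0 0 0.2"}}

```text
time_s: 13.6
position: [0.4623, -0.325, 0.0123]
tcp_rot: [0.969, -0.249, -0.001, -0.0]
contact_force: [-5.0, 1.2, 4.1]
grip_width: 0.0172
grasp_force: 2.8
```

Emit:
{"method": "arm_command", "body": {"deltas": "0.0009 -0.0005 0 0 0 0 0.2; 0.0013 -0.0007 0 0 0 0 0.2; 0.0013 -0.0007 0 0 0 0 0.2"}}

```text
time_s: 13.98
position: [0.4623, -0.325, 0.0123]
tcp_rot: [0.969, -0.249, -0.003, -0.001]
contact_force: [-9.3, 4.0, 8.6]
grip_width: 0.0171
grasp_force: 5.1
```

```bash
python3 q.py t10
```

```text
13.975 tcp [ 0.4623 -0.325   0.0123] rack [-0.1222  0.0302] [-9.3  4.   8.6] [ 0.969 -0.249 -0.003 -0.001]
beak 38 0.029503044541273532 0.024649240190356022 0.03429195274351937
body y 0.004573168286552442 0.05427013262816145
offcut rack [ -65.3 -116.5] [14.9  2.2] 11.54 x -0.07246398098242225 -0.057782400345583344
```

Force climbs to 10 N with no further movement, so it is against the back. I back off straight, lift, and check.

Emit:
{"method": "arm_command", "body": {"deltas": "-0.0088 0.0048 0 0 0 0 0.2; -0.0263 0.0145 0 0 0 0 0.2; -0.0438 0.0241 0.03 0 0 0 0.2; -0.0701 0.0386 0.08 0 0 0 0.2; -0.11 0.06 0.12 0 0 0 0.2"}}

```text
time_s: 14.65
position: [0.3551, -0.267, 0.1341]
tcp_rot: [0.969, -0.249, 0.002, 0.001]
contact_force: [-0.2, -0.8, 0.4]
grip_width: 0.0171
grasp_force: 0.0
```

Emit:
{"method": "arm_command", "body": {"deltas": "-0.02 0.04 0.03 0 0 0 0.2; -0.02 0.08 0.06 0 0 0 0.2; -0.02 0.08 0.06 0 0 0 0.2"}}

```text
time_s: 15.02
position: [0.3355, -0.1855, 0.1945]
tcp_rot: [0.969, -0.248, 0.003, 0.001]
contact_force: [0.6, 0.0, -0.0]
grip_width: 0.0171
grasp_force: 0.0
```

```bash
python3 q.py t11
python3 - <<'E'
from h import *
d=np.load('t11.npy'); X,_=cloud('top',d); r=tor(X)
q=r[(abs(X[...,2]-.0355)<.006)&(r[...,0]<-.02)&(r[...,0]>-.2)&(abs(r[...,1]-.03)<.028)]
print('offcut x',q[:,0].min(),'y',q[:,1].min(),q[:,1].max())
E
```

```text
15.025 tcp [ 0.3355 -0.1855  0.1945] rack [-0.3005  0.0914] [ 0.6  0.  -0. ] [ 0.969 -0.248  0.003  0.001]
beak 38 0.029500141057269613 0.024654135363203676 0.03427004975655463
body y 0.004578758111108204 0.0542406060895373
offcut rack [-72.1  29.9] [73.8 44.9] 0.03 x -0.10903173777486358 -0.0352323944976705
offcut x -0.10903173777486358 y 0.0040448076473436735 0.05725623666248076
```

View pics/t11.png

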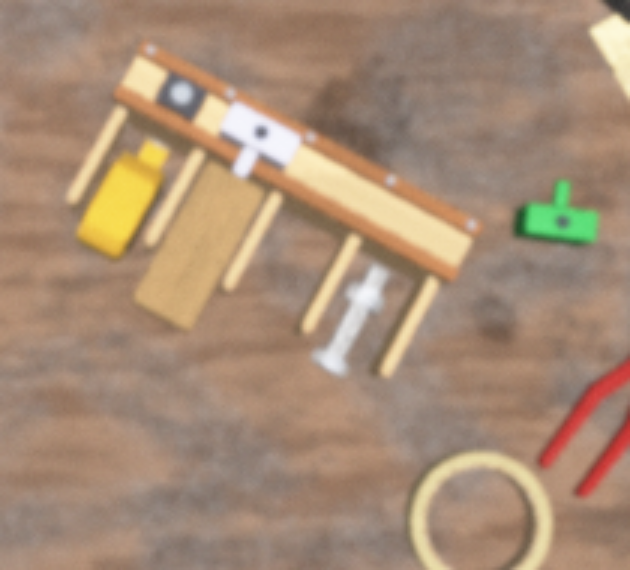

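The crop shows the offcut home in the third gap: its rear end is at rack x = -109 mm against -110 expected, y = 29.9. The pointer is still centred above it at (258,135), and the tape, bolt and green runner have not moved.

```bash
python3 -c "
from station import ticket; print(ticket.finish_job())"
```

```text
the job is handed in; nothing more can be done
None
```

The job is handed in at about 15 s: by the last camera check, the pointer is centred on the third gap (rack y = 29.5 mm against 30), the offcut is fully home in that gap, and the tape measure, bolt and green look-alike have not moved.

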